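# Couple the circuit-board holder's head onto its ball base and latch it

### The arm

A 7-joint arm with a two-finger parallel gripper is mounted at the origin on the work surface. World frame = base frame: x ahead of the robot, y to its left, z up, the work surface at z = 0. Lengths are in m, angles in rad, forces in N, time in s.
With the tool pointing down it reaches from about 0.425 to 0.975 m from the base axis. Payload 16.7 kg.
Tool frame: the origin (TCP) lies on the centre line of the jaws, within the pads' length; the fingertips stand 8 mm ahead of it and the grasp point (between the pads) lies 11 mm behind it; z points along the fingers, y is the line along which they close (so a half turn about z gives the same grasp; the last joint's range is limited). The gripper opens to 85 mm and grips with 20 to 120 N. Pads are 22 mm wide; open, the fingers measure 114 mm over their backs; the gripper's body (76 mm by 85 mm) begins 54 mm behind the grasp point. The pads swing forward as they close: fully open they stand 13 mm farther back than shut.
Start: joints at [-1.296, 0.426, 0.074, 1.606, -0.034, 1.111, -0.067], TCP at [0.278, 0.615, 0.239] pointing down, gripper open.
Joint ranges: [-2.85, 2.85], [-0.5, 2.14], [-1.23, 1.37], [0.21, 2.46], [-1.02, 4.16], [0.16, 2.05], [-2.73, 2.73]. Speed limits (rad/s): [1.89, 1.89, 2.39, 2.39, 3.01, 3.01, 3.01].

### API

Orientations are given as [roll, pitch, yaw] about the fixed x, y, z axes, in that order (R = Rz(yaw) Ry(pitch) Rx(roll)).
In Python, from cell import manip gives the robot as it stands.
- The arm moves only by the shell command python3 -m jog 'ROWS' [FORCE]. ROWS is a JSON object of lists of equal length, an entry for each row: "travel": the shift along the world's x, y, z in cm, a list of three; "roll": the turn about the world's z in degrees; "grip": the opening, from 0 (shut) to 1 (fully open). A call has 1 to 10 rows; each row shifts and turns the commanded pose from where the row before left it; what a row does not reach is not made up. A row lasts 1/12 s, in which the tool goes at most 41.7 mm and 7.16 degrees, less where a joint would pass 70% of its speed; a pose out of reach is approached as far as the arm can. A call with a gripper value outside its range is refused whole. The fingers move at their own pace and stop on an object; FORCE is the grip in N (left out, the last holds). Time passes only in rows, so rows that do not move let the fingers close. It gives the time, the measured TCP pose, the force, the opening and the grip force at its end, in the units of the state.
- manip.get_state(): the state, without advancing time (a new reading comes with each control period).
- manip.camera(name): name is "side" or "top"; returns a dict with "frame" (384x512x3 uint8, blue, green, red), "intrinsics" (3x3 intrinsics, pixels), "k1" (the pictures are not rectified: a ray, as slopes to the right and down, at radius r is drawn at 1 + k1 r^2 times it, then the intrinsics apply), "position" and "rotation" of the camera in the world. Camera axes: x right, y down, z forward; pixel columns grow to the right and rows downward; lengths in m; the calibration is good to about 2 mm. A picture is of the moment at which its call begins. There is no depth.
- manip.sign_off(): hands the job in; it is judged then, once.
The state is a dict: "time": time; "q": joint angles; "joint_velocities": joint speeds; "joint_efforts": joint torques, N m; "tool_pos": TCP position; "tcp_rot": TCP orientation; "contact_force": force on the tool from outside, world axes, zero at the start; "wrist_torque": the same for the moment, N m; "gripper_width": finger opening in m; "grip_force": force on a finger pad.
Only numpy, scipy, OpenCV 4.12 (cv2) and the standard library are available. Lean on these libraries where they do the work, as an engineer would, in place of code of your own. Each camera call takes 0.05 s, during which the arm holds its last target. There are 200 camera calls.

### The job

Put the circuit-board holder back together: pick up its head by the rail, lower the socket onto the ball of the base and press it down until it has gone past its sprung catch and sits fully home on the ball, then let go and press the latch lever all the way down. Feel your way: push down on neither the head nor the lever with more than 15 N, and leave the other things on the bench where they are.

Things in the scene. Friction and masses are not known exactly. Their poses are not given: they have to be found in the camera images.
- head: The loose holder head, 0.5 to 0.63 kg, standing on the bench: aluminium socket 72 mm wide at its flanged rim, 50 mm above, 45 mm tall; above it a neck and a steel rail along the head's y (190 mm long) with a black jaw at each end (inner faces 76 mm from the middle, tops 109 mm above the rim). Origin: centre of the socket's rim; z up its axis; +x towards the latch lever.
- rail_mid (a point): Middle of the rail, on the socket's axis, 76 mm above the rim: the place to grip from above. The rail is 14 mm wide (along the head's x, the way to close the fingers) and 16 mm high.
- bore (a point): Point on the socket's axis 20 mm above its rim, where the ball's centre lies when the head is fully home. The bore is 31.6 mm across and its mouth flares to 40 mm in the last 8 mm. Home, the bore's ceiling rests on the ball and the rim hangs 1 mm above the post's collar.
- seat_pad: Steel pad, 30 mm wide, closing the top of the bore inside the socket, 35 mm above the rim: it comes to rest on the top of the ball when the head is home. Origin: middle of its underside. Pressed on the ball it gives less than 1 mm, so the push rises fast there.
- catch (a point): Middle of the catch: two sprung roller plungers in the bore's wall, 18 mm above the rim. They meet the ball when the head is 11 mm above home. Pushing past them loads the ball with up to 10 to 15 N (the head's weight, about 5 N, included), hardest 7 mm above home; from about 3 mm above home it sinks home, held there by some 6 N. Left higher, the head stays perched.
- base: Fixed base of the holder, screwed to the bench: grey cast disc 110 mm wide, with a column 42 mm wide up to 50 mm height and a small clamp screw standing 41 mm out from the axis at 42 mm height. From the column rises a steel post 25 mm wide with a round collar 72 mm wide and 6 mm thick, and above it a 30 mm ball on an 18 mm neck. Origin: centre of the underside, on the post's axis.
- base_axis (a point): Middle of the column's top, 50 mm above the bench, on the axis of base, post and ball. It does not tell the ball's height: the post is clamped at an unknown height, the ball's centre 80 to 116 mm above the bench (collar's top 21 mm lower). The head's rim is thus home anywhere from 60 to 96 mm above the bench: to be felt or seen.
- lever (a joint): Latch lever of the head, rad: 0 raised (40 degrees above level), 0.75 pressed fully down to its stop (about level). It turns about a pin along the head's y, 21 mm from the socket's axis on the head's +x side and 16 mm above the rim. It stays where it is left; moving it takes about 2 to 4 N at its tip. With the head home its tongue swings in under the ball.
- paddle: The lever's flat end, the place to press (20 mm along the lever, 22 mm across, 6 mm thick). Origin: middle of its top, 51 mm from the lever's pin; its z points out of the top. Raised, it is 57 mm from the socket's axis and 53 mm above the rim; pressed down, 72 mm from the axis and 18 mm above the rim.
- electrode: Bystander: steel cylinder 36 mm across and 120 mm long, lying; origin under its middle.
- screwdriver: Bystander: black-handled screwdriver 170 mm long, lying; origin under its middle.
- circuit_board: Bystander: copper-brown circuit board 100 x 80 mm with parts on it; origin under its middle.
- battery: Bystander: small block battery 26 x 48 x 17 mm, lying; origin under its middle.
There are look-alikes about, which are no part of the job. What is meant by the head is not turquoise, and is the smaller of those in its own colour.

How it is judged:
By the outcome, as a careful person would: the job done as asked, in the order asked, and still so for the second after the job is handed in, with the robot touching nothing.
It also fails if it takes over 59 s, if anything falls off the work surface, if the arm or the gripper's body presses on something with over 40 N, if the wrist force passes 120 N, or if a joint passes its speed limit or range.

## Working session

There is one attempt and no reset: what is moved stays moved. The work goes in short steps, Python scripts to look and compute and a shell command to move; the robot and the scene stay as the last step left them, time stands still between calls to the robot, and variables do not carry over. Pictures are saved under pics/ and viewed, at most 10 in all, crops included, and the job is handed in when it is done.

```bash
mkdir -p pics; cat > h.py <<'E'
import numpy as np, cv2, pickle
from cell import manip
def snap(n,tag):
    c=manip.camera(n); cv2.imwrite(f'pics/{tag}.png',c['frame']); pickle.dump(c,open(f'pics/{tag}.pkl','wb')); return c
def load(tag): return pickle.load(open(f'pics/{tag}.pkl','rb'))
def ray(c,u,v):
    K=np.array(c['intrinsics']); d=np.array([(u-K[0,2])/K[0,0],(v-K[1,2])/K[1,1]]); s=d.copy()
    for _ in range(30): s=d/(1+c['k1']*(s@s))
    r=np.array(c['rotation'])@np.array([s[0],s[1],1]); return np.array(c['position']),r/np.linalg.norm(r)
def proj(c,p):
    K=np.array(c['intrinsics']); q=np.array(c['rotation']).T@(np.array(p)-c['position']); s=q[:2]/q[2]; s=s*(1+c['k1']*(s@s))
    return K[0,0]*s[0]+K[0,2],K[1,1]*s[1]+K[1,2]
def onz(c,u,v,z):
    o,r=ray(c,u,v); return o+r*(z-o[2])/r[2]
def tri(c1,p1,c2,p2):
    o1,r1=ray(c1,*p1);o2,r2=ray(c2,*p2)
    t=np.linalg.lstsq(np.stack([r1,-r2],1),o2-o1,rcond=None)[0]; a=o1+t[0]*r1;b=o2+t[1]*r2
    return (a+b)/2,np.linalg.norm(a-b)
E
python3 - <<'E'
from h import *
for n in('side','top'):
    c=snap(n,n+'0'); print(n,c['position'],np.round(c['rotation'],3).tolist(),np.array(c['intrinsics']).tolist(),c['k1'])
    f=c['frame']; cv2.imwrite(f'pics/{n}0b.png',cv2.resize(f,(800,600),interpolation=cv2.INTER_CUBIC))
print(manip.get_state())
E
```

```text
side [ 0.16746851 -0.70885527  0.7691411 ] [-2.31, 0.022, -0.474] [[423.2555039854509, 0.0, 256.76929035508317], [0.0, 423.2555039854509, 189.41018855345817], [0.0, 0.0, 1.0]] -0.07524011852654021
top [0.32106191 0.01004438 1.07213424] [-2.947, -0.017, -1.565] [[404.0391837023109, 0.0, 257.48999628001786], [0.0, 404.0391837023109, 192.7386615929322], [0.0, 0.0, 1.0]] -0.03347295955070839
{'time': 0.1, 'q': array([-1.29648598,  0.42664703,  0.07385012,  1.60650856, -0.03407486,
        1.11077836, -0.06713331]), 'joint_velocities': array([-0.00105937, -0.00053288, -0.00028747, -0.00273074, -0.00034552,
       -0.00020923,  0.00122566]), 'joint_efforts': array([ 8.47193005e-03, -9.51517797e+01,  3.77111748e+00, -4.64404035e+01,
        1.95921242e-02,  6.48310175e-03,  2.05748378e-07]), 'tool_pos': array([0.27747406, 0.61496724, 0.2387107 ]), 'tcp_rot': array([-3.14051439e+00,  9.52047903e-05,  2.71773226e+00]), 'contact_force': array([0.86848182, 0.60615352, 0.12206073]), 'wrist_torque': array([-0.00676618,  0.01539488, -0.00267609]), 'grip_force': 0.0, 'gripper_width': 0.08516323685540708}
```

View pics/side0b.png

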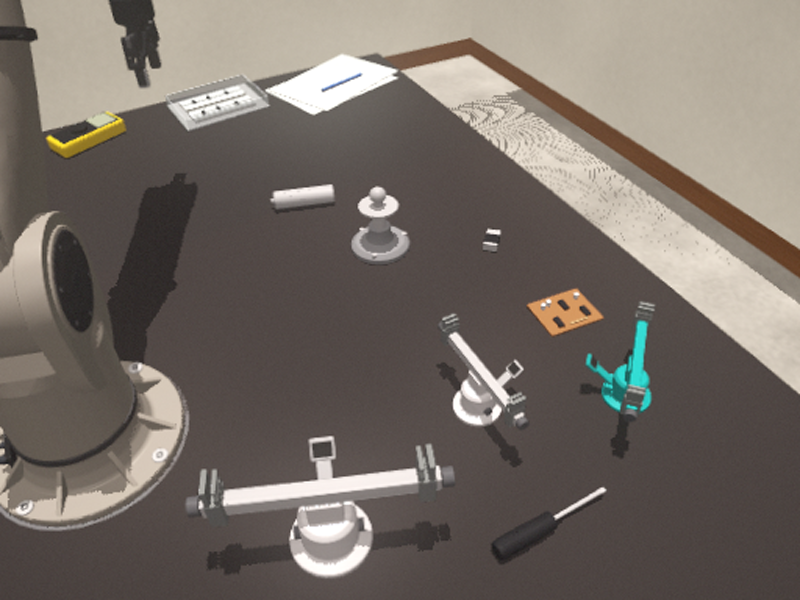

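View pics/top0b.png

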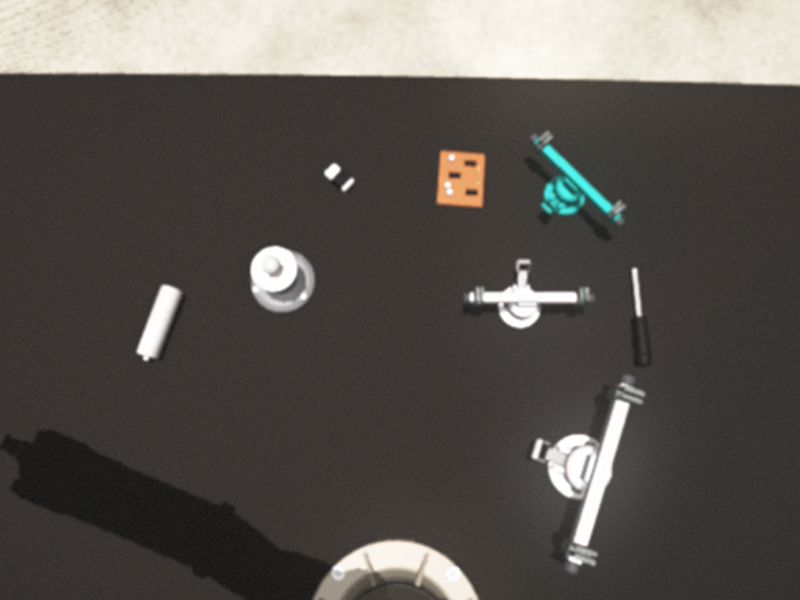

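The head is the smaller white one: rail middle at about (528,297) in the top view and (480,368) in the side view, at 800-px scale. The ball is at (273,266) in the top view and (377,194) in the side view. I'll enlarge both.

```bash
python3 - <<'E'
from h import *
s=load('side0')['frame'];t=load('top0')['frame']
def cr(f,x,y): return cv2.resize(f[y:y+75,x:x+100],(400,300),interpolation=cv2.INTER_CUBIC)
cv2.imwrite('pics/crops.png',np.vstack([np.hstack([cr(s,260,200),cr(s,195,110)]),np.hstack([cr(t,290,150),cr(t,135,145)])]))
E
```

```text
(no output)
```

View pics/crops.png

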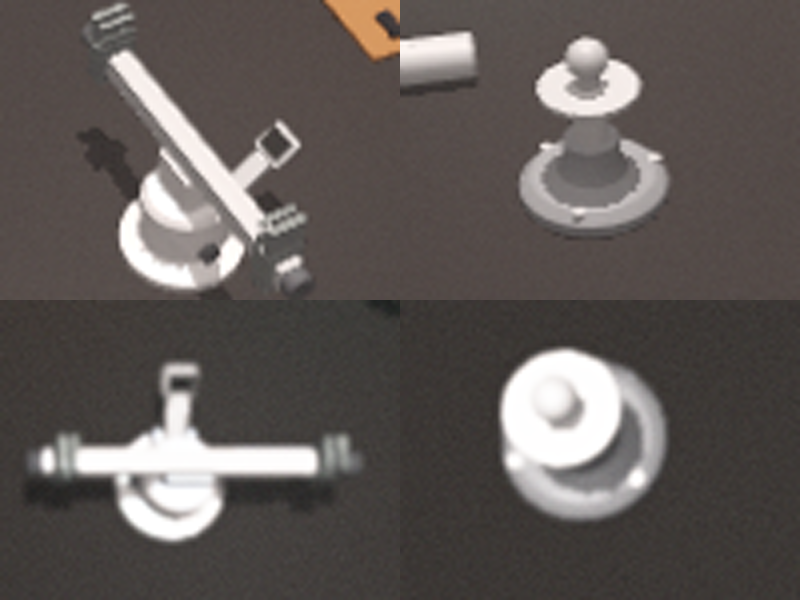

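```bash
python3 - <<'E'
from h import *
S=load('side0');T=load('top0')
su=lambda x,y,ox,oy:((x+.5)/4-.5+ox,(y+.5)/4-.5+oy)
for n,a,b,h in [('rail+y',(120,55),(78,160),1),('rail-y',(257,222),(317,161),1),('paddle',(277,145),(180,80),1),
  ('ball',(187,58),(158,100),0),('collar',(188,86),(161,107),0),('disc',(194,182),(185,138),0),('flange',(182,233),(170,185),1)]:
    p1=su(*a,*((260,200) if h else (195,110))); p2=su(*b,*((290,150) if h else (135,145)))
    p,e=tri(S,p1,T,p2); print(n,np.round(p,4),round(e,4))
    if n=='flange': print(onz(S,*p1,.004),onz(T,*p2,.004))
E
```

```text
Traceback (most recent call last):
  File "h.py", line 17, in tri
    t=np.linalg.lstsq(np.stack([r1,-r2],1),o2-o1,rcond=None)[0]; a=o1+t[0]*r1;b=o2+t[1]*r2
                      ~~~~~~~~^^^^^^^^^^^^
numpy.exceptions.AxisError: axis 1 is out of bounds for array of dimension 1
```

```bash
sed -i "s/np.array(c\['rotation'\])/Rm(c)/g" h.py; cat >> h.py <<'E'
from scipy.spatial.transform import Rotation
def Rm(c): return Rotation.from_euler('xyz',c['rotation']).as_matrix()
E
cat > m.py <<'E'
from h import *
S=load('side0');T=load('top0')
su=lambda x,y,ox,oy:((x+.5)/4-.5+ox,(y+.5)/4-.5+oy)
for n,a,b,h in [('rail+y',(120,55),(78,160),1),('rail-y',(257,222),(317,161),1),('paddle',(277,145),(180,80),1),
  ('ball',(187,58),(158,100),0),('collar',(188,86),(161,107),0),('disc',(194,182),(185,138),0),('flange',(182,233),(170,185),1)]:
    p1=su(*a,*((260,200) if h else (195,110))); p2=su(*b,*((290,150) if h else (135,145)))
    p,e=tri(S,p1,T,p2); print(n,np.round(p,4),round(e,4))
    if n=='flange': print(onz(S,*p1,.004),onz(T,*p2,.004))
E
python3 m.py
```

```text
rail+y [ 0.5269 -0.1363  0.0798] 0.0021
rail-y [ 0.5229 -0.283   0.0936] 0.0019
paddle [ 0.5885 -0.2101  0.0434] 0.0012
ball [0.5669 0.1979 0.1136] 0.0024
collar [0.5684 0.201  0.088 ] 0.0014
disc [0.5684 0.2002 0.0029] 0.0018
flange [ 0.5269 -0.2104  0.0007] 0.0029
[ 0.52688507 -0.21272168  0.004     ] [ 0.52486468 -0.20919021  0.004     ]
```

Checks out: the rail top is at about 0.085 (expected 0.084) and midway (0.525,-0.210), head yaw is about -1.5°. The base axis is about (0.568,0.200) and the ball centre about 0.11. Moving now.

```bash
python3 -m jog '{"travel":[[2.5,-3.3,0],[2.5,-3.3,0],[2.5,-3.3,0],[2.5,-3.3,0],[2.5,-3.3,0],[2.5,-3.3,0],[2.5,-3.3,0],[2.5,-3.3,0],[2.5,-3.3,0],[2.5,-3.3,0]],"roll":[-6.7,-6.7,-6.7,-6.7,-6.7,-6.7,-6.7,-6.7,-6.7,-6.7],"grip":[0.6,0.6,0.6,0.6,0.6,0.6,0.6,0.6,0.6,0.6]}' 40
python3 -m jog '{"travel":[[0,-4,0],[0,-4,0],[0,-4,0],[0,-4,0],[0,-4,0],[0,-4,0],[0,-4,0],[0,-4,0],[0,-4,0],[0,-4,0]],"roll":[0,0,0,0,0,0,0,0,0,0],"grip":[0.6,0.6,0.6,0.6,0.6,0.6,0.6,0.6,0.6,0.6]}'
```

```text
time: 0.93
tool_pos: [0.5283, 0.2834, 0.2393]
tcp_rot: [-3.141, -0.0, 1.543]
contact_force: [0.8, 1.2, 0.7]
gripper_width: 0.0513
grip_force: 0.0
time: 1.77
tool_pos: [0.527, -0.1166, 0.2393]
tcp_rot: [3.142, -0.0, 1.549]
contact_force: [0.0, 0.4, 0.2]
gripper_width: 0.0515
grip_force: 0.0
```

```bash
python3 -m jog '{"travel":[[0,-3.1,0],[0,-3.1,0],[0,-3.1,0],[-0.2,0,-3],[0,0,-3],[0,0,-3],[0,0,-1],[0,0,0]],"roll":[0,0,0,0,0,0,0,0],"grip":[0.6,0.6,0.6,0.6,0.6,0.6,0.6,0.6]}'
python3 - <<'E'
from h import *
s=snap('side','side1')['frame'];t=snap('top','top1')['frame']
def cr(f,x,y): return cv2.resize(f[y:y+120,x:x+100],(400,480),interpolation=cv2.INTER_CUBIC)
cv2.imwrite('pics/c1.png',np.hstack([cr(s,260,160),cr(t,290,120)]))
E
```

```text
time: 2.43
tool_pos: [0.5242, -0.2074, 0.1372]
tcp_rot: [-3.137, -0.0, 1.548]
contact_force: [-0.7, -0.5, 0.5]
gripper_width: 0.0513
grip_force: 0.0
```

View pics/c1.png

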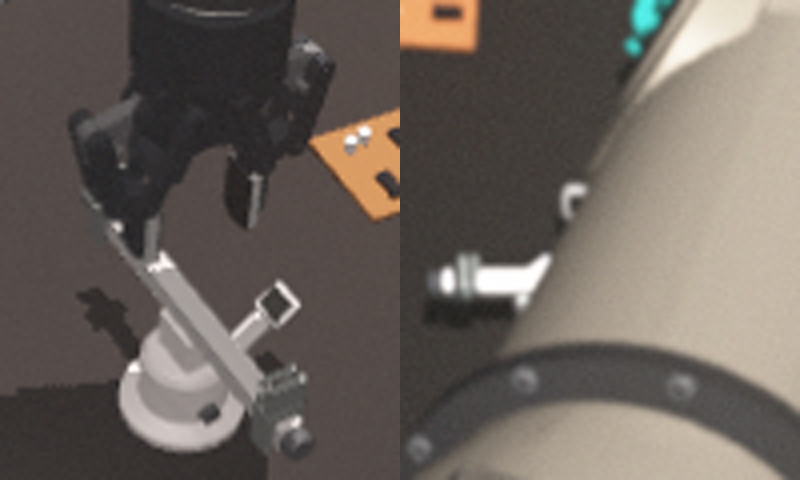

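The fingers straddle the rail in the side view (tips near (150,250) and (250,220)); the top view is blocked by the arm. Descending.

```bash
python3 -m jog '{"travel":[[0,0,-2],[0,-0.2,-2],[0,0,-1],[0,0,-1],[0,0,-0.9],[0,0,0]],"roll":[0,0,0,0,0,0],"grip":[0.6,0.6,0.6,0.6,0.6,0.6]}'
python3 -m jog '{"travel":[[0,0,0],[0,0,0],[0,0,0],[0,0,0],[0,0,0],[0,0,0],[0,0,0],[0,0,0],[0,0,0],[0,0,0]],"roll":[0,0,0,0,0,0,0,0,0,0],"grip":[0.4,0.3,0.2,0.1,0,0,0,0,0,0]}' 60
```

```text
time: 3.03
tool_pos: [0.5255, -0.2095, 0.0696]
tcp_rot: [-3.141, -0.0, 1.549]
contact_force: [-0.4, 0.4, -0.2]
gripper_width: 0.051
grip_force: 0.0
time: 3.87
tool_pos: [0.5258, -0.2098, 0.0711]
tcp_rot: [3.141, -0.0, 1.548]
contact_force: [-2.1, 1.2, 6.8]
gripper_width: 0.0179
grip_force: 58.3
```

```bash
python3 -m jog '{"travel":[[0,0,0],[0,0,0],[0,0,0.6],[0,0,0],[0,0,0]],"roll":[0,0,0,0,0],"grip":[0.4,0.4,0.4,0.4,0.4]}'
python3 -m jog '{"travel":[[0,0,0],[0,0,0],[0,0,0],[0,0,0],[0,0,0],[0,0,0],[0,0,0],[0,0,0]],"roll":[0,0,0,0,0,0,0,0],"grip":[0.3,0.2,0.1,0,0,0,0,0]}' 60
```

```text
time: 4.28
tool_pos: [0.5259, -0.2098, 0.0768]
tcp_rot: [3.141, 0.0, 1.548]
contact_force: [0.0, 0.3, -0.7]
gripper_width: 0.0342
grip_force: 0.0
time: 4.95
tool_pos: [0.5252, -0.2098, 0.0764]
tcp_rot: [-3.141, -0.0, 1.548]
contact_force: [-3.9, 1.7, 8.8]
gripper_width: 0.0147
grip_force: 58.5
```

```bash
python3 -m jog '{"travel":[[0,0,0.5],[0,0,1],[0,0,1.5],[0,0,2],[0,0,2],[0,0,0],[0,0,0]],"roll":[0,0,0,0,0,0,0],"grip":[0,0,0,0,0,0,0]}' 80
python3 - <<'E'
from h import *
s=snap('side','side2')['frame']
cv2.imwrite('pics/c2.png',cv2.resize(s[120:270,240:390],(600,600),interpolation=cv2.INTER_CUBIC))
E
```

```text
time: 5.53
tool_pos: [0.5261, -0.2097, 0.1473]
tcp_rot: [3.14, -0.0, 1.549]
contact_force: [-1.0, -0.4, -5.6]
gripper_width: 0.0116
grip_force: 138.5
```

View pics/c2.png

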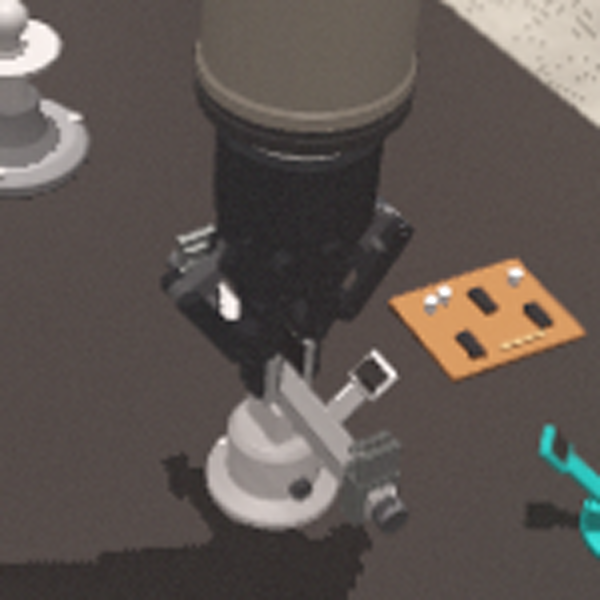

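```bash
python3 - <<'E'
from h import *
S=load('side2')
for n,u,p in [('flange',(273,474),(.526,-.2105)),('paddle',(375,374),(.5885,-.2105))]:
    uv=((u[0]+.5)/4-.5+240,(u[1]+.5)/4-.5+120)
    o,r=ray(S,*uv); d=np.array(p)-o[:2]; t=(d@r[:2])/(r[:2]@r[:2]); print(n,o+t*r, [np.round(proj(S,(*p,z)),1) for z in(.06,.07,.08,.11,.12,.13)],uv)
E
```

```text
flange [ 0.52930448 -0.21291092  0.07107348] [array([305.7, 241.3]), array([306. , 238.3]), array([306.2, 235.2]), array([307.1, 225.7]), array([307.3, 222.5]), array([307.6, 219.2])] (307.875, 238.125)
paddle [ 0.59071655 -0.21238966  0.11820608] [array([329.4, 231.1]), array([329.9, 228.1]), array([330.3, 225.1]), array([331.6, 215.6]), array([332.1, 212.3]), array([332.6, 209. ])] (333.375, 213.125)
```

```bash
python3 -m jog '{"travel":[[0,0,2],[0,0,3],[0,0,3],[0,0,1],[0.4,3,0],[0.4,3,0],[0.4,3,0],[0.4,3,0],[0.4,3,0],[0.4,3,0]],"roll":[0,0,0,0,0,0,0,0,0,0],"grip":[0,0,0,0,0,0,0,0,0,0]}' 70
```

```text
time: 6.42
tool_pos: [0.5489, -0.0281, 0.2348]
tcp_rot: [-3.14, 0.0, 1.549]
contact_force: [0.7, 0.1, -5.6]
gripper_width: 0.0114
grip_force: 138.4
```

```bash
python3 -m jog '{"travel":[[0.4,3,0],[0.4,3,0],[0.4,3,0],[0.4,3,0],[0.3,3,0],[0,3,0],[0,3,0],[0,1.8,0],[0,0,0],[0,0,0]],"roll":[0,0,0,0,0,0,0,0,0,0],"grip":[0,0,0,0,0,0,0,0,0,0]}' 70
python3 - <<'E'
from h import *
s=snap('side','side3')['frame'];t=snap('top','top3')['frame']
cv2.imwrite('pics/c3.png',np.hstack([cv2.resize(s[50:170,190:290],(400,480),interpolation=cv2.INTER_CUBIC),cv2.resize(t[110:230,120:220],(400,480),interpolation=cv2.INTER_CUBIC)]))
E
```

```text
time: 7.25
tool_pos: [0.5677, 0.1993, 0.2344]
tcp_rot: [-3.139, 0.001, 1.551]
contact_force: [-0.4, -0.3, -5.8]
gripper_width: 0.0117
grip_force: 138.4
```

View pics/c3.png

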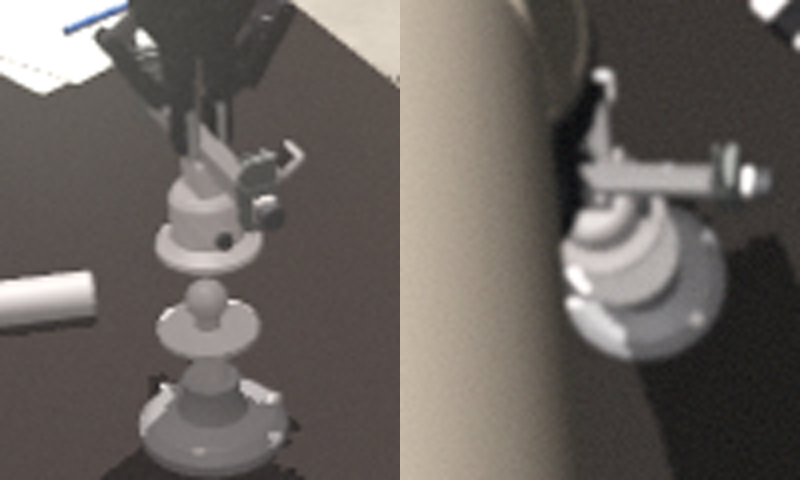

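```bash
python3 - <<'E'
from h import *
S=load('side3');T=load('top3')
f=lambda x,y,ox,oy:((x+.5)/4-.5+ox,(y+.5)/4-.5+oy)
print('rim side at z .158',onz(S,*f(209,246,190,50),.158),'top',onz(T,*f(216,244,120,110),.158))
for z in(.09,.1): print('collar',onz(S,*f(209,328,190,50),z))
print('ball',[onz(S,*f(207,299,190,50),z) for z in (.105,.11,.115)])
T0=load('top0');print([onz(T0,*f(161,107,135,145),z) for z in(.08,.09,.10)],[onz(T0,*f(158,100,135,145),z) for z in(.1,.11,.12)])
E
```

```text
rim side at z .158 [0.56943012 0.19274374 0.158     ] top [0.55192937 0.19054601 0.158     ]
collar [0.56745103 0.19566561 0.09      ]
collar [0.5615615  0.18234701 0.1       ]
ball [array([0.57284862, 0.20861706, 0.105     ]), array([0.5697967 , 0.20170985, 0.11      ]), array([0.56674479, 0.19480264, 0.115     ])]
[array([0.56970817, 0.20270406, 0.08      ]), array([0.56720199, 0.20076219, 0.09      ]), array([0.56469582, 0.19882032, 0.1       ])] [array([0.56913894, 0.20088044, 0.1       ]), array([0.56658706, 0.19891738, 0.11      ]), array([0.56403518, 0.19695431, 0.12      ])]
```

```bash
python3 -m jog '{"travel":[[0,0.05,-1],[0,0,-1.5],[0,0,-0.8],[0,0,-0.5],[0,0,-0.4],[0,0,-0.4],[0,0,0]],"roll":[0,0,0,0,0,0,0],"grip":[0,0,0,0,0,0,0]}' 70
```

```text
time: 7.93
tool_pos: [0.5681, 0.1987, 0.1897]
tcp_rot: [-3.14, 0.0, 1.548]
contact_force: [-1.8, 0.2, -4.9]
gripper_width: 0.0121
grip_force: 102.9
```

```bash
python3 -m jog '{"travel":[[0,0,-0.3],[0,0,0],[0,0,0]],"roll":[0,0,0],"grip":[0,0,0]}'
python3 -m jog '{"travel":[[0,0,-0.2],[0,0,0],[0,0,0]],"roll":[0,0,0],"grip":[0,0,0]}'
```

```text
time: 8.18
tool_pos: [0.5678, 0.1988, 0.1869]
tcp_rot: [-3.14, 0.0, 1.549]
contact_force: [-5.4, -0.4, -6.7]
gripper_width: 0.0117
grip_force: 99.9
time: 8.43
tool_pos: [0.5678, 0.1988, 0.185]
tcp_rot: [-3.14, 0.0, 1.549]
contact_force: [-5.8, -0.2, -5.9]
gripper_width: 0.0118
grip_force: 100.1
```

```bash
python3 -m jog '{"travel":[[-0.1,0,0],[0,0,0],[0,0,0]],"roll":[0,0,0],"grip":[0,0,0]}'
python3 -m jog '{"travel":[[-0.05,0,-0.2],[0,0,0],[0,0,0]],"roll":[0,0,0],"grip":[0,0,0]}'
```

```text
time: 8.68
tool_pos: [0.5674, 0.1988, 0.1852]
tcp_rot: [-3.141, -0.0, 1.548]
contact_force: [-4.2, 0.6, -6.7]
gripper_width: 0.0115
grip_force: 99.6
time: 8.93
tool_pos: [0.5672, 0.1988, 0.1833]
tcp_rot: [3.141, -0.0, 1.548]
contact_force: [-3.1, 0.4, -6.7]
gripper_width: 0.0117
grip_force: 99.9
```

```bash
python3 -m jog '{"travel":[[-0.15,0,0],[0,0,-0.2],[0,0,0],[0,0,0]],"roll":[0,0,0,0],"grip":[0,0,0,0]}'
python3 -m jog '{"travel":[[0,0,-0.2],[0,0,0],[0,0,0]],"roll":[0,0,0],"grip":[0,0,0]}'
```

```text
time: 9.27
tool_pos: [0.5661, 0.1988, 0.1817]
tcp_rot: [3.14, -0.0, 1.548]
contact_force: [0.6, 0.0, -0.1]
gripper_width: 0.0117
grip_force: 101.1
time: 9.52
tool_pos: [0.5658, 0.1988, 0.1794]
tcp_rot: [3.141, -0.0, 1.548]
contact_force: [0.8, 1.7, -0.9]
gripper_width: 0.0114
grip_force: 100.7
```

```bash
python3 -m jog '{"travel":[[0,0,-0.1],[0,0,0],[0,0,0]],"roll":[0,0,0],"grip":[0,0,0]}'
python3 -m jog '{"travel":[[0,0,-0.1],[0,0,0],[0,0,0]],"roll":[0,0,0],"grip":[0,0,0]}'
```

```text
time: 9.77
tool_pos: [0.5654, 0.1988, 0.1782]
tcp_rot: [-3.141, 0.0, 1.548]
contact_force: [0.2, 1.1, -0.6]
gripper_width: 0.0119
grip_force: 100.9
time: 10.02
tool_pos: [0.5654, 0.1988, 0.1771]
tcp_rot: [-3.141, 0.0, 1.548]
contact_force: [-1.7, 2.1, -0.6]
gripper_width: 0.0119
grip_force: 100.8
```

```bash
python3 -m jog '{"travel":[[0,0,-0.1],[0,0,0],[0,0,0]],"roll":[0,0,0],"grip":[0,0,0]}'
python3 -m jog '{"travel":[[0,0,-0.1],[0,0,0],[0,0,0]],"roll":[0,0,0],"grip":[0,0,0]}'
python3 - <<'E'
from h import *
s=snap('side','side4')['frame']
cv2.imwrite('pics/c4.png',cv2.resize(s[70:170,190:290],(600,600),interpolation=cv2.INTER_CUBIC))
E
```

```text
time: 10.27
tool_pos: [0.5653, 0.1987, 0.176]
tcp_rot: [-3.141, 0.0, 1.548]
contact_force: [-0.8, 1.6, -2.2]
gripper_width: 0.0115
grip_force: 100.4
time: 10.52
tool_pos: [0.5653, 0.1987, 0.1751]
tcp_rot: [-3.141, 0.0, 1.548]
contact_force: [-1.4, 1.9, -4.4]
gripper_width: 0.0119
grip_force: 99.9
```

View pics/c4.png

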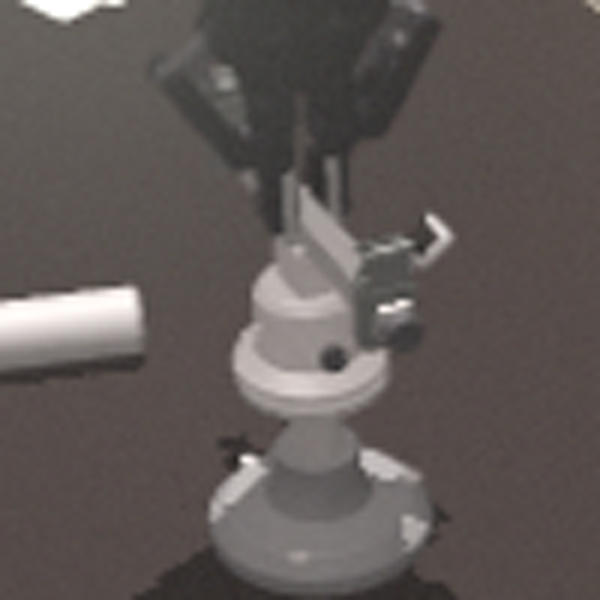

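The head sits centred on the post, flange bottom at about (310,415) with the collar nearly hidden just below it. Carrying on by feel.

```bash
python3 -m jog '{"travel":[[0,0,-0.1],[0,0,0],[0,0,0]],"roll":[0,0,0],"grip":[0,0,0]}' | grep -E "pos|contact"
python3 -m jog '{"travel":[[0,0,-0.1],[0,0,0],[0,0,0]],"roll":[0,0,0],"grip":[0,0,0]}'| grep -E "pos|contact"
```

```text
tool_pos: [0.5653, 0.1987, 0.174]
contact_force: [-1.6, 1.7, -7.6]
tool_pos: [0.5655, 0.1987, 0.1731]
contact_force: [-2.8, 1.9, -4.9]
```

```bash
python3 -m jog '{"travel":[[0,0,-0.05],[0,0,0],[0,0,0]],"roll":[0,0,0],"grip":[0,0,0]}' | grep -E "pos|contact"
python3 -m jog '{"travel":[[0,0,-0.05],[0,0,0],[0,0,0]],"roll":[0,0,0],"grip":[0,0,0]}'| grep -E "pos|contact"
```

```text
tool_pos: [0.5654, 0.1987, 0.1727]
contact_force: [-1.7, 0.5, -9.6]
tool_pos: [0.5656, 0.1987, 0.1724]
contact_force: [-3.3, 0.5, -3.3]
```

```bash
python3 -m jog '{"travel":[[0,0,-0.05],[0,0,0],[0,0,0]],"roll":[0,0,0],"grip":[0,0,0]}' | grep -E "pos|contact"
python3 -m jog '{"travel":[[0,0,0],[0,0,0]],"roll":[0,0],"grip":[0,0]}'| grep -E "pos|contact|grip"
```

```text
tool_pos: [0.5656, 0.1988, 0.1723]
contact_force: [-6.1, 0.1, 3.9]
tool_pos: [0.5656, 0.1988, 0.1723]
contact_force: [-6.4, 0.4, 5.0]
gripper_width: 0.0119
grip_force: 102.2
```

```bash
python3 - <<'E'
from h import *
a=load('side3')['frame'];b=load('side4')['frame'];s=snap('side','side5')['frame']
g=lambda f,y,x=215:cv2.convertScaleAbs(cv2.resize(f[y:y+60,x:x+50],(400,480),interpolation=cv2.INTER_CUBIC),alpha=1.4)
cv2.imwrite('pics/c5.png',np.hstack([g(a,75),g(s,105)]))
S=load('side5')
for z in(.096,.090): print(z,[np.round(proj(S,(.5655+.036*np.cos(t),.199+.036*np.sin(t),z)),1) for t in(-1.9,)])
E
```

```text
0.096 [array([242.2, 136.8])]
0.09 [array([242.3, 138.6])]
```

View pics/c5.png

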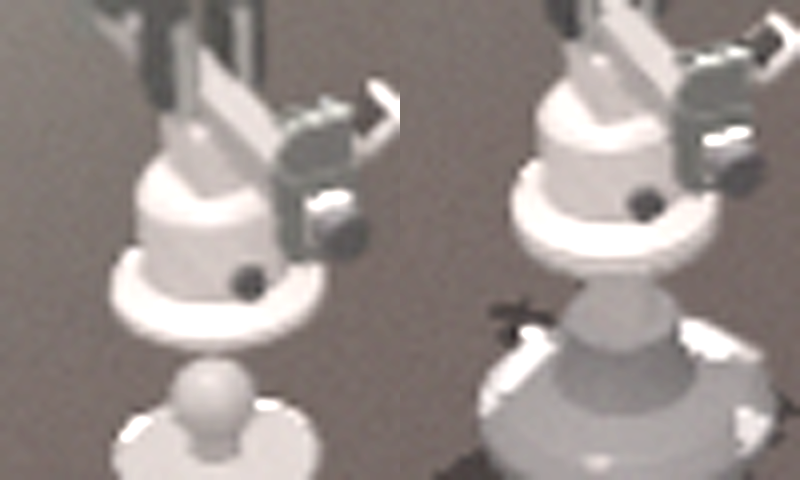

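The bottom of the flange-plus-collar stack is at y≈275 in the right crop (v≈139). That matches the collar underside at z≈0.089, so the rim (0.096) sits about 1 mm above the collar. With the stiff rise in force, this is home. Releasing and going up.

```bash
python3 -m jog '{"travel":[[0,0,0],[0,0,0],[0,0,0],[0,0,0],[0,0,0],[0,0,0],[0,0,0],[0,0,1],[0,0,2],[0,0,2]],"roll":[0,0,0,0,0,0,0,0,0,0],"grip":[0.1,0.2,0.3,0.4,0.5,0.5,0.5,0.5,0.5,0.5]}'
python3 -m jog '{"travel":[[0,0,2],[0,0,1.5],[0,0,0],[0,0,0]],"roll":[0,0,0,0],"grip":[0,0,0,0]}'
python3 - <<'E'
from h import *
a=load('side5')['frame'];s=snap('side','side6')['frame'];t=snap('top','top6')['frame']
g=lambda f,x,y:cv2.convertScaleAbs(cv2.resize(f[y:y+60,x:x+50],(400,480),interpolation=cv2.INTER_CUBIC),alpha=1.4)
cv2.imwrite('pics/c6.png',np.hstack([g(s,225,90),cv2.resize(t[110:230,120:220],(400,480))]))
# head shift between side5 and side6, on the socket/flange area
T=a[119:141,225:262]; r=cv2.matchTemplate(s,T,cv2.TM_CCOEFF_NORMED); print(cv2.minMaxLoc(r)); R=r[116:123,225-3:229]; print(np.round(R,3))
E
```

```text
time: 12.87
tool_pos: [0.5654, 0.1984, 0.2226]
tcp_rot: [-3.141, 0.001, 1.548]
contact_force: [-0.6, 0.3, -0.5]
gripper_width: 0.0428
grip_force: 0.0
time: 13.2
tool_pos: [0.566, 0.1989, 0.2581]
tcp_rot: [3.14, -0.001, 1.548]
contact_force: [-0.0, -0.1, -0.7]
gripper_width: -0.0
grip_force: 0.0
(-0.5392398238182068, 0.978657603263855, (6, 14), (225, 119))
[[0.385 0.456 0.52  0.555 0.546 0.492 0.409]
 [0.487 0.583 0.662 0.705 0.689 0.619 0.517]
 [0.571 0.687 0.789 0.849 0.831 0.742 0.622]
 [0.625 0.763 0.895 0.979 0.942 0.808 0.66 ]
 [0.617 0.742 0.845 0.89  0.836 0.731 0.614]
 [0.52  0.62  0.704 0.735 0.705 0.629 0.536]
 [0.421 0.499 0.56  0.585 0.564 0.509 0.442]]
```

View pics/c6.png

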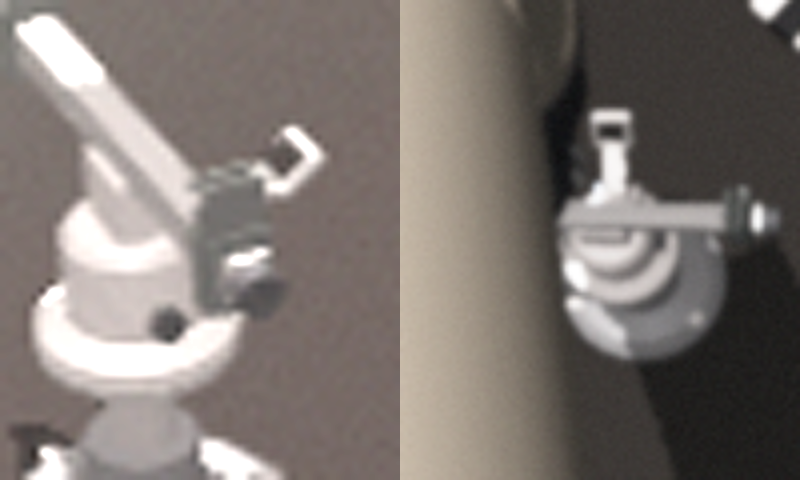

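The head hasn't moved since it was released. The lever is raised, with the paddle at about (611,128) in the top crop. Going over it with the fingers shut.

```bash
python3 - <<'E'
from h import *
f=lambda x,y,ox,oy,k:((x+.5)/k-.5+ox,(y+.5)/k-.5+oy)
T=load('top6');S=load('side6')
print(onz(T,*f(211,130,120,110,4),.149),tri(S,f(293,160,225,90,8),T,f(211,130,120,110,4)))
E
python3 -m jog '{"travel":[[2,0,0],[3,0,0],[1.8,-0.1,-1],[0,0,-3],[0,0,-3],[0,0,-1.3],[0,0,0],[0,0,0]],"roll":[0,0,0,0,0,0,0,0],"grip":[0,0,0,0,0,0,0,0]}'
```

```text
[0.62416613 0.1985926  0.149     ] (array([0.62928076, 0.19979284, 0.14030111]), np.float64(0.004514099023744538))
time: 13.97
tool_pos: [0.6334, 0.1976, 0.1738]
tcp_rot: [-3.14, 0.001, 1.548]
contact_force: [-0.3, 0.4, 0.7]
gripper_width: 0.0003
grip_force: 0.0
```

```bash
python3 -m jog '{"travel":[[0,0.05,-0.4],[0,0,-0.4],[0,0,-0.2],[0,0,0]],"roll":[0,0,0,0],"grip":[0,0,0,0]}' | grep -E "pos|contact"
python3 -m jog '{"travel":[[0,0,-0.2],[0,0,-0.2],[0,0,0]],"roll":[0,0,0],"grip":[0,0,0]}'| grep -E "pos|contact"
```

```text
tool_pos: [0.6336, 0.1984, 0.1641]
contact_force: [0.6, 0.0, -0.0]
tool_pos: [0.6335, 0.1983, 0.1596]
contact_force: [-0.1, 0.1, -0.3]
```

```bash
python3 -m jog '{"travel":[[0,0,-0.3],[0,0,-0.3],[0,0,-0.3],[0,0,0]],"roll":[0,0,0,0],"grip":[0,0,0,0]}' | grep -E "pos|contact"
python3 -m jog '{"travel":[[0.1,0,-0.3],[0,0,-0.2],[0,0,0]],"roll":[0,0,0],"grip":[0,0,0]}'| grep -E "pos|contact"
```

```text
tool_pos: [0.6357, 0.1983, 0.1517]
contact_force: [6.5, 0.0, 6.0]
tool_pos: [0.6351, 0.1982, 0.1458]
contact_force: [1.2, -0.1, 3.6]
```

```bash
python3 -m jog '{"travel":[[0.1,0,-0.3],[0,0,-0.3],[0.1,0,-0.3],[0,0,0]],"roll":[0,0,0,0],"grip":[0,0,0,0]}' | grep -E "pos|contact"
python3 -m jog '{"travel":[[0.1,0,-0.3],[0,0,-0.2],[0,0,0]],"roll":[0,0,0],"grip":[0,0,0]}'| grep -E "pos|contact"
```

```text
tool_pos: [0.636, 0.1982, 0.1358]
contact_force: [-0.0, 0.1, 1.8]
tool_pos: [0.6373, 0.1982, 0.1311]
contact_force: [-1.3, 0.7, 0.5]
```

```bash
python3 -m jog '{"travel":[[0,0,-0.2],[0,0,-0.2],[0,0,0]],"roll":[0,0,0],"grip":[0,0,0]}' | grep -E "pos|contact"
```

```text
tool_pos: [0.6376, 0.1982, 0.1275]
contact_force: [0.9, 0.2, 0.2]
```

```bash
python3 -m jog '{"travel":[[0,0,-0.1],[0,0,-0.1]],"roll":[0,0],"grip":[0,0]}' | grep -E "pos|contact"
python3 -m jog '{"travel":[[0,0,-0.1],[0,0,-0.1]],"roll":[0,0],"grip":[0,0]}' | grep -E "pos|contact"
```

```text
tool_pos: [0.6377, 0.1982, 0.1259]
contact_force: [1.1, -0.1, 1.9]
tool_pos: [0.6377, 0.1983, 0.1238]
contact_force: [2.2, -0.5, 1.8]
```

```bash
python3 -m jog '{"travel":[[0,0,-0.1],[0,0,0]],"roll":[0,0],"grip":[0,0]}' | grep -E "pos|contact"
```

```text
tool_pos: [0.6376, 0.1983, 0.1226]
contact_force: [2.4, -0.5, 0.6]
```

```bash
python3 -m jog '{"travel":[[0,0,-0.1],[0,0,0]],"roll":[0,0],"grip":[0,0]}' | grep -E "pos|contact"
python3 -m jog '{"travel":[[0,0,-0.1],[0,0,0]],"roll":[0,0],"grip":[0,0]}' | grep -E "pos|contact"
```

```text
tool_pos: [0.6376, 0.1983, 0.1217]
contact_force: [1.3, 1.0, 2.1]
tool_pos: [0.6376, 0.1982, 0.1207]
contact_force: [1.5, 0.4, 2.3]
```

```bash
python3 -m jog '{"travel":[[0,0,-0.1],[0,0,0]],"roll":[0,0],"grip":[0,0]}' | grep -E "pos|contact"
python3 -m jog '{"travel":[[0,0,-0.05],[0,0,0]],"roll":[0,0],"grip":[0,0]}' | grep -E "pos|contact"
```

```text
tool_pos: [0.6377, 0.1983, 0.1199]
contact_force: [1.1, -0.7, 4.6]
tool_pos: [0.6378, 0.1982, 0.1196]
contact_force: [-0.1, 0.7, 7.3]
```

```bash
python3 -m jog '{"travel":[[0,0,-0.03],[0,0,0],[0,0,0]],"roll":[0,0,0],"grip":[0,0,0]}' | grep -E "pos|contact"
python3 -m jog '{"travel":[[0,0,0.3],[0,0,1],[0,0,3],[0.5,0,3],[0.5,0,3],[0,0,3],[-3,-3,1],[-3,-3,0],[-3,-3,0],[0,-3,0]],"roll":[0,0,0,0,0,0,0,0,0,0],"grip":[0,0,0,0,0,0,0,0,0,0]}' | grep -E "pos|contact"
python3 -m jog '{"travel":[[0,-4,0],[0,-4,0],[0,-4,0],[0,-4,0],[0,-4,0],[0,0,0],[0,0,0]],"roll":[0,0,0,0,0,0,0],"grip":[0,0,0,0,0,0,0]}' | grep -E "time|pos|contact"
python3 - <<'E'
from h import *
s=snap('side','side7')['frame'];t=snap('top','top7')['frame']
g=lambda f,x,y:cv2.convertScaleAbs(cv2.resize(f[y:y+60,x:x+50],(400,480),interpolation=cv2.INTER_CUBIC),alpha=1.4)
cv2.imwrite('pics/c7.png',np.hstack([g(s,225,90),cv2.resize(t[110:230,120:220],(400,480))]))
E
```

```text
tool_pos: [0.6378, 0.1983, 0.1195]
contact_force: [0.1, -0.3, 8.1]
tool_pos: [0.5553, 0.0795, 0.2619]
contact_force: [1.5, -0.0, 0.0]
time: 18.8
tool_pos: [0.5592, -0.1221, 0.262]
contact_force: [0.4, 1.2, -0.8]
```

View pics/c7.png

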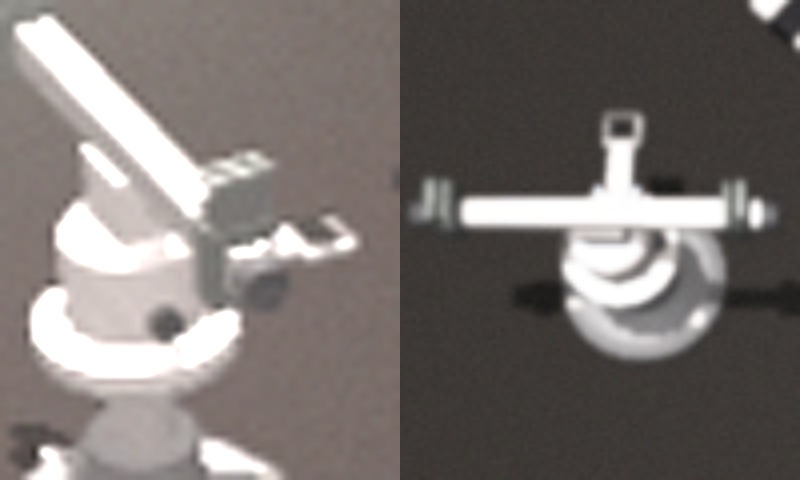

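The lever is level, with the paddle at about (320,240) in the left crop. The head sits level, with only a thin band of collar showing under the flange (y≈378–397), so it is home.

```bash
python3 -c "
from cell import manip
print(manip.sign_off())"
```

```text
the job is handed in; nothing more can be done
None
```

The head is seated home on the ball and the latch lever is pressed to its stop. At my force readings the push never passed about 11 N on the head (its weight included) or about 8 N on the lever; the robot is clear of everything and the job is handed in.

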